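Run a fingertip along the wheels of a tray track

ROBOT

A 7-joint arm with a two-finger parallel gripper is mounted at the origin on the work surface. World frame = base frame: x ahead of the robot, y to its left, z up, the work surface at z = 0. Lengths are in m, angles in degrees, forces in N, time in s.
With the tool pointing down it reaches from about 0.425 to 0.825 m from the base axis. Payload 3.6 kg.
Tool frame: the origin (TCP) lies on the centre line of the jaws, within the pads' length; the fingertips stand 11 mm ahead of it and the grasp point (between the pads) lies 8 mm behind it; z points along the fingers, y is the line along which they close (so a half turn about z gives the same grasp; the last joint's range is limited). The gripper opens to 85 mm and grips with 20 to 120 N. Pads are 22 mm wide; open, the fingers measure 114 mm over their backs; the gripper's body (76 mm by 85 mm) begins 54 mm behind the grasp point. The pads swing forward as they close: fully open they stand 13 mm farther back than shut.
Start: joints at [-67.638, 35.231, -0.722, 81.555, 0.464, 63.22, -2.315], TCP at [0.263, 0.594, 0.242] pointing down, gripper open.
Joint ranges: [-178.69, 178.69], [-17.37, 117.87], [-77.05, 75.6], [15.02, 138.74], [-78.02, 258.01], [0.78, 113.62], [-162.83, 162.83]. Speed limits (degrees/s): [159.86, 159.86, 180, 180, 180, 180, 180].

INTERFACE

Orientations are given as [roll, pitch, yaw] about the fixed x, y, z axes, in that order (R = Rz(yaw) Ry(pitch) Rx(roll)).
In Python, from bench import sensors, optics, ticket gives the robot as it stands.
- The arm moves only by the tool arm_command, never from a script. Its argument "increments" is a list of rows, each a list of 7 numbers: the shift along the tool's x, y, z scaled (see below), then the turn, a rotation vector about the tool's x, y, z scaled (see below), then the opening, from -1 (shut) to 1 (fully open). A call has 1 to 5 rows; each row is the pose to reach, as a shift and turn from the pose commanded when the call began, along the tool's axes at that moment; what a row does not reach only later rows make up. The controller multiplies each number of a shift by 0.25 m and each number of a turn by 45 degrees. A row lasts 1/10 s, in which the tool goes at most 50 mm and 8.59 degrees, less where a joint would pass 70% of its speed; a pose out of reach is approached as far as the arm can. A call with a number of a shift or a turn outside -1 to 1 is refused whole. A call with a gripper value outside its range is refused whole. The fingers move at their own pace and stop on an object; the grip force is fixed at half the most. Time passes only in rows, so rows that repeat a pose let the fingers close. It gives the time, the measured TCP pose, the force, the opening and the grip force at its end, in the units of the state.
- sensors.state(): the state, without advancing time (a new reading comes with each control period).
- optics.snapshot(name): name is "scene" or "top"; returns (picture, depth): 384x512x3 uint8, red, green, blue; 384x512 float32, m along the optical axis (not along the pixel's ray), 0 where there is no reading.
- optics.get_calibration(name): a dict with "fx", "fy", "cx", "cy" (pixels), "cam_to_world" (4x4, takes a point from camera to world coordinates). Camera axes: x right, y down, z forward; pixel columns grow to the right and rows downward; lengths in m; the calibration is good to about 2 mm. A picture is of the moment at which its call begins. get_calibration takes no time and is no camera call.
- ticket.job_done(): hands the job in; it is judged then, once.
The state is a dict: "time": time; "joint_positions": joint angles; "dq": joint speeds; "joint_torque": joint torques, N m; "tool_pos": TCP position; "tcp_rot": TCP orientation; "force": force on the tool from outside, world axes, zero at the start; "wrist_torque": the same for the moment, N m; "grip_width": finger opening in m; "gripper_force": force on a finger pad.
Only numpy, scipy, OpenCV 4.12 (cv2) and the standard library are available. Lean on these libraries where they do the work, as an engineer would, in place of code of your own. Each camera call takes 0.05 s, during which the arm holds its last target. There are 200 camera calls.

TASK

Before the next tray of watches goes on, check that the bench-top track runs: with the gripper's fingertips stroke lightly along the tops of the wheels of both rails, towards the upright stop plate, until every one of the twelve wheels has visibly rolled that way (a good 30 degrees or more). Only touch the wheels lightly, without leaning on the track; grip or lift nothing, leave the loose parts around the track where they are, and finish clear of it.

Things in the scene. Friction and masses are not known exactly. Their poses are not given: they have to be found in the camera images.
- track: tray track bolted to the bench: two steel U-channel rails 280 mm long, 28 mm wide, side walls up to 66 mm above the bench. Origin on the bench under its middle; x level along the rails, the way trays travel, to the stop plate; y to rail A, z up. Rail A is at y = +70 mm, B at -70 mm. Each has 6 wheels at x = -100, -60, -20, 20, 60, 100 mm, numbered 1 to 6 towards the stop. Only wheels move.
- stop (a point): point on the track's upright steel stop plate: middle of its top edge, 107 mm above the bench. The plate is 3 mm thick, 172 mm wide and crosses both rails at the end where trays stop; its face towards the wheels is at track x = 144 mm, its folded top edge points away from them. Axes as the track's
- top_a1 (a point): point on the track: top of wheel A1, the first wheel of rail A (end without stop plate). The wheels are white plastic, 28 mm in diameter, 18 mm wide, axles level across the rail; all tops are 75 mm above the bench, 9 mm above the rail's side walls; axes as the track's
- top_a6 (a point): point on the track: top of wheel A6, the last wheel of rail A, 44 mm before the stop plate's near face; axes as the track's
- top_b1 (a point): point on the track: top of wheel B1, the first wheel of rail B (end without stop plate). The wheels are white plastic, 28 mm in diameter, 18 mm wide, axles level across the rail; all tops are 75 mm above the bench, 9 mm above the rail's side walls; axes as the track's
- top_b6 (a point): point on the track: top of wheel B6, the last wheel of rail B, 44 mm before the stop plate's near face; axes as the track's
- wheel_a1 (a joint): turn of wheel A1, rad: 0 at the start, grows as the wheel's top moves towards the stop plate; turns without end, about 0.3 N at the rim turns it, and it stays where it is left
- wheel_a2 (a joint): turn of wheel A2, rad: 0 at the start, grows as the wheel's top moves towards the stop plate; turns without end, about 0.3 N at the rim turns it, and it stays where it is left
- wheel_a3 (a joint): turn of wheel A3, rad: 0 at the start, grows as the wheel's top moves towards the stop plate; turns without end, about 0.3 N at the rim turns it, and it stays where it is left
- wheel_a4 (a joint): turn of wheel A4, rad: 0 at the start, grows as the wheel's top moves towards the stop plate; turns without end, about 0.3 N at the rim turns it, and it stays where it is left
- wheel_a5 (a joint): turn of wheel A5, rad: 0 at the start, grows as the wheel's top moves towards the stop plate; turns without end, about 0.3 N at the rim turns it, and it stays where it is left
- wheel_a6 (a joint): turn of wheel A6, rad: 0 at the start, grows as the wheel's top moves towards the stop plate; turns without end, about 0.3 N at the rim turns it, and it stays where it is left
- wheel_b1 (a joint): turn of wheel B1, rad: 0 at the start, grows as the wheel's top moves towards the stop plate; turns without end, about 0.3 N at the rim turns it, and it stays where it is left
- wheel_b2 (a joint): turn of wheel B2, rad: 0 at the start, grows as the wheel's top moves towards the stop plate; turns without end, about 0.3 N at the rim turns it, and it stays where it is left
- wheel_b3 (a joint): turn of wheel B3, rad: 0 at the start, grows as the wheel's top moves towards the stop plate; turns without end, about 0.3 N at the rim turns it, and it stays where it is left
- wheel_b4 (a joint): turn of wheel B4, rad: 0 at the start, grows as the wheel's top moves towards the stop plate; turns without end, about 0.3 N at the rim turns it, and it stays where it is left
- wheel_b5 (a joint): turn of wheel B5, rad: 0 at the start, grows as the wheel's top moves towards the stop plate; turns without end, about 0.3 N at the rim turns it, and it stays where it is left
- wheel_b6 (a joint): turn of wheel B6, rad: 0 at the start, grows as the wheel's top moves towards the stop plate; turns without end, about 0.3 N at the rim turns it, and it stays where it is left
- press_cup: loose white nylon press cup, 38 mm in diameter, 42 mm high, standing on the bench between the rails; origin at the centre of its underside; leave alone
- watch_head: loose steel watch head without strap, 41 mm in diameter, 11 mm thick, lying on the bench beside rail A; origin at the centre of its underside; leave alone
- anvil: loose black press anvil, 54 mm in diameter at the foot, 45 mm high, on the bench beside rail B; origin at the centre of its underside; leave alone
- sleeve: loose amber plastic sleeve, 42 mm in diameter, 35 mm high, on the bench beside rail B; origin at the centre of its underside; leave alone

How it is judged:
By the outcome, as a careful person would: the job done as asked, in the order asked, and still so for the second after the job is handed in, with the robot touching nothing.
It also fails if it takes over 64 s, if anything falls off the work surface, if the arm or the gripper's body presses on something with over 40 N, if the wrist force passes 120 N, or if a joint passes its speed limit or range.

## Working session

There is one attempt and no reset: what is moved stays moved. The work goes in short steps, Python scripts to look and compute and a tool call to move; the robot and the scene stay as the last step left them, time stands still between calls to the robot, and variables do not carry over. Pictures are saved under pics/ and viewed, at most 10 in all, crops included, and the job is handed in when it is done.

Besides the shell and the picture viewer there is one more tool, called after "Call:" as name([rows], argument=value, ...), one row to a line, values as JSON. arm_command: Moves the arm, as the interface text tells. Its arguments: {"type":"object","properties":{"increments":{"type":"array","items":{"type":"array","items":{"type":"number","minimum":-1,"maximum":1}}}},"required":["increments"]}

```bash
mkdir -p pics; cat > h.py <<'E'
import numpy as np,cv2
from bench import sensors,optics,ticket
def snap(n,f):
    p,d=optics.snapshot(n); cv2.imwrite('pics/'+f+'.png',p[:,:,::-1]); np.savez(f+'.npz',p=p,d=d)
    return p,d
def cloud(n,d):
    c=optics.get_calibration(n); v,u=np.mgrid[:d.shape[0],:d.shape[1]]
    P=np.stack([(u-c['cx'])/c['fx']*d,(v-c['cy'])/c['fy']*d,d,np.ones_like(d)],-1)@np.array(c['cam_to_world']).T
    P=P[...,:3]; P[d==0]=np.nan; return P
E
python3 - <<'E'
from h import *
print(sensors.state())
for n in('top','scene'):
    p,d=snap(n,n+'0'); print(n,d.min(),d.max())
E
```

```text
{'time': 0.0, 'joint_positions': array([-67.63825389,  35.28987106,  -0.72405455,  81.64105222,
         0.46460056,  63.22035813,  -2.31461204]), 'dq': array([-0.08211974,  0.06454882, -0.09392985, -0.03478725, -0.03629901,
       -0.06501955, -0.05908146]), 'joint_torque': array([-1.41040732e-04, -4.69210017e+01,  2.59197420e-01, -1.71035224e+01,
        9.92755231e-03,  9.64403880e-03, -1.27673669e-06]), 'tool_pos': array([0.26281905, 0.5936872 , 0.24113259]), 'tcp_rot': array([-1.79851608e+02,  1.93198977e-03,  1.56125070e+02]), 'force': array([-0.66746816, -0.86162919, -0.338001  ]), 'wrist_torque': array([-0.02770446, -0.00985205, -0.01710934]), 'gripper_force': 0.0, 'grip_width': 0.08553830974977943}
top 0.0 1.5892011
scene 0.0 3.0725265
```

View pics/top0.png

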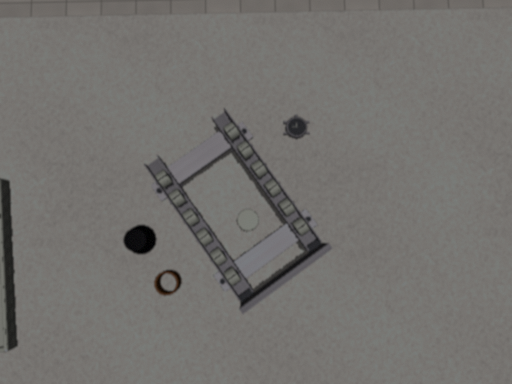

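View pics/scene0.png

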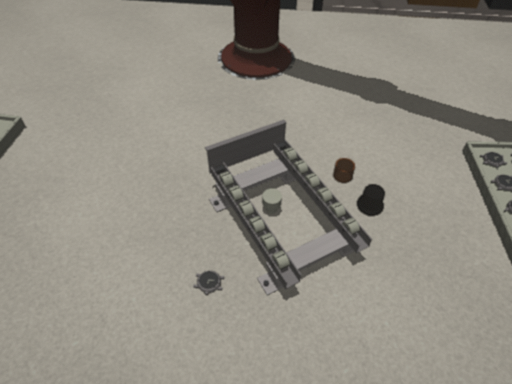

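The top view shows the track with its stop plate at lower right, (245,305) to (325,247). Rail A is the right rail, wheels (232,131) to (301,227), with the watch head at (296,127). Rail B is the left rail, wheels (163,178) to (232,277), with the anvil (140,239) and sleeve (168,282) beside it. The press cup is at (247,219). The scene view agrees.

```bash
python3 - <<'E'
from h import *
from scipy.optimize import least_squares
A=np.array([[x,y] for y in(.07,-.07) for x in(-.1,-.06,-.02,.02,.06,.1)])
px={'top':[(232,131),(245,150),(259,169),(272,188),(287,208),(301,227),(163,178),(176,198),(190,217),(204,237),(218,257),(232,277)]}
for n in('top','scene'):
    f=np.load(n+'0.npz'); d=f['d']; p=f['p'].astype(int); P=cloud(n,d)
    c=optics.get_calibration(n); print(n,np.round(c['cam_to_world'],3).tolist(),c['fx'])
    if n=='top':
        ini=np.array([np.nanmedian(P[v-1:v+2,u-1:u+2].reshape(-1,3),0) for u,v in px[n]]); print(ini.round(4))
        # rigid fit
        m=ini[:,:2].mean(0); H=A.T@(ini[:,:2]-m); th=np.arctan2(H[0,1]-H[1,0],H[0,0]+H[1,1])
    R=np.array([[np.cos(th),-np.sin(th)],[np.sin(th),np.cos(th)]])
    print('ini',m,np.degrees(th))
    # local refine: bright high points near each wheel
    L=(P[...,:2]-m)@R; br=p.sum(-1)
    rows=[]
    for a in A:
        k=(abs(L[...,0]-a[0])<.016)&(abs(L[...,1]-a[1])<.013)&(P[...,2]>.0695)&(P[...,2]<.09)
        rows.append([*np.median(L[k],0)-a,k.sum(),np.median(P[k][:,2]),P[k][:,2].max()] if k.any() else [9]*5)
    print(np.round(rows,4))
    k=(abs(L[...,0]-.15)<.03)&(abs(L[...,1])<.1)&(P[...,2]>.09)&(P[...,2]<.13)
    q=L[k]; print('stop',k.sum(),np.percentile(q,[2,50,98],axis=0).round(4),np.percentile(P[k][:,2],[2,50,98]))
    k=(P[...,2]<.02)&(abs(L[...,0])<.25)&(abs(L[...,1])<.2);print('bench z',np.median(P[k][:,2]))
E
```

```text
top [[-0.022, -0.995, 0.096, 0.521], [-1.0, 0.021, -0.006, 0.076], [0.004, -0.096, -0.995, 0.747], [0.0, 0.0, 0.0, 1.0]] 408.11698224178105
[[ 0.6928  0.1077  0.0748]
 [ 0.66    0.0864  0.0753]
 [ 0.6276  0.0637  0.0755]
 [ 0.5952  0.0429  0.075 ]
 [ 0.5615  0.0191  0.0754]
 [ 0.5298 -0.003   0.0758]
 [ 0.6158  0.2234  0.0747]
 [ 0.582   0.2021  0.0741]
 [ 0.5501  0.1789  0.076 ]
 [ 0.5169  0.1562  0.0757]
 [ 0.4841  0.1338  0.0758]
 [ 0.4515  0.1115  0.0761]]
ini [0.5722728  0.11022024] -145.79121055647548
[[-4.00e-04 -9.00e-04  1.35e+02  7.38e-02  7.78e-02]
 [-4.00e-04 -9.00e-04  1.41e+02  7.39e-02  7.77e-02]
 [-7.00e-04 -5.00e-04  1.45e+02  7.37e-02  7.77e-02]
 [-1.10e-03  0.00e+00  1.48e+02  7.37e-02  7.76e-02]
 [-1.80e-03 -2.00e-04  1.45e+02  7.37e-02  7.78e-02]
 [-2.00e-03 -0.00e+00  1.47e+02  7.42e-02  7.81e-02]
 [-2.00e-04 -1.00e-04  1.40e+02  7.37e-02  7.74e-02]
 [-3.00e-04  3.00e-04  1.45e+02  7.37e-02  7.73e-02]
 [-1.00e-03  3.00e-04  1.50e+02  7.37e-02  7.80e-02]
 [-1.10e-03  4.00e-04  1.46e+02  7.36e-02  7.71e-02]
 [-1.00e-03  6.00e-04  1.51e+02  7.37e-02  7.70e-02]
 [-1
[... 437 characters left out ...]
0e-03  1.10e+02  7.25e-02  7.57e-02]
 [-3.90e-03  1.00e-03  9.80e+01  7.23e-02  7.58e-02]
 [-3.40e-03  1.30e-03  8.50e+01  7.27e-02  7.55e-02]
 [-4.80e-03  1.20e-03  8.10e+01  7.25e-02  7.58e-02]
 [-4.40e-03  2.00e-03  7.60e+01  7.24e-02  7.57e-02]
 [-3.40e-03  1.70e-03  1.02e+02  7.22e-02  7.52e-02]
 [-3.50e-03  1.80e-03  9.50e+01  7.23e-02  7.51e-02]
 [-4.20e-03  1.70e-03  8.20e+01  7.24e-02  7.58e-02]
 [-3.10e-03  2.40e-03  7.20e+01  7.22e-02  7.52e-02]
 [-3.50e-03  2.20e-03  7.50e+01  7.20e-02  7.53e-02]
 [-4.60e-03  2.40e-03  6.10e+01  7.21e-02  7.54e-02]]
stop 806 [[ 0.1409 -0.0812]
 [ 0.1435  0.0063]
 [ 0.1526  0.0848]] [0.0904482  0.10283915 0.10702214]
bench z -0.0010611763119460216
```

Call:
arm_command([
  [-0.16,-0.07,0,0,0,0.18,-1],
  [-0.32,-0.14,0,0,0,0.36,-1],
  [-0.48,-0.21,0,0,0,0.54,-1],
  [-0.64,-0.28,0,0,0,0.72,-1],
  [-0.8,-0.35,0,0,0,0.9,-1],
])

```text
time: 0.6
tool_pos: [0.4113, 0.4317, 0.2419]
tcp_rot: [-179.9, 0.0, 115.3]
force: [0.8, 0.4, -1.2]
grip_width: 0.0124
gripper_force: 0.0
```

```bash
cat >> h.py <<'E'
from scipy.spatial.transform import Rotation as Ro
C=np.array([.5735,.1105]); TH=-145.8
def go(x,y,z):
    "shift to track point (x,y), TCP height z, and turn, in command units"
    s=sensors.state(); R=Ro.from_euler('xyz',s['tcp_rot'],degrees=True)
    t=np.r_[C+Ro.from_euler('z',TH,degrees=True).as_matrix()[:2,:2]@[x,y],z]
    G=Ro.from_euler('xyz',[180,0,TH+180],degrees=True)
    L=Ro.from_euler('z',-TH,degrees=True).apply(s['tool_pos']-np.r_[C,0])
    print('t',round(s['time'],2),'track pos mm',(L*1e3).round(1),'rot',s['tcp_rot'].round(1),'F',s['force'].round(2),'grip',round(s['grip_width'],4),'q7',s['joint_positions'].round(0))
    print('shift',(R.inv().apply(t-s['tool_pos'])/.25).round(3),'turn',((R.inv()*G).as_rotvec(degrees=True)/45).round(3))
E
python3 -c "
from h import *
go(-.108,.07,.242)"
```

```text
t 0.6 track pos mm [ -46.4 -356.8  241.9] rot [-179.9    0.   115.3] F [ 0.79  0.4  -1.19] grip 0.0124 q7 [-55.  31.  11.  91.  -6.  59. -17.]
shift [-1.649  0.508 -0.   ] turn [-1.000e-03  1.000e-03  1.802e+00]
```

Call:
arm_command([
  [-0.17,0.05,0,0,0,0.18,-1],
  [-0.34,0.1,0,0,0,0.36,-1],
  [-0.51,0.15,0,0,0,0.54,-1],
  [-0.68,0.2,0,0,0,0.72,-1],
  [-0.84,0.25,0,0,0,0.9,-1],
])

```text
time: 1.1
tool_pos: [0.5586, 0.2692, 0.2419]
tcp_rot: [-180.0, 0.0, 74.8]
force: [0.7, 0.7, -0.9]
grip_width: -0.0001
gripper_force: 0.0
```

```bash
python3 -c "
from h import *
go(-.108,.07,.242)"
```

```text
t 1.1 track pos mm [ -76.8 -139.6  241.9] rot [-180.     0.    74.8] F [ 0.73  0.72 -0.92] grip -0.0001 q7 [-41.  34.  22.  87. -14.  62. -31.]
shift [-0.451  0.718 -0.   ] turn [-0.     0.001  0.901]
```

Call:
arm_command([
  [-0.09,0.14,0,0,0,0.18,-1],
  [-0.18,0.28,0,0,0,0.36,-1],
  [-0.27,0.43,0,0,0,0.54,-1],
  [-0.36,0.57,0,0,0,0.72,-1],
  [-0.451,0.718,0,0,0,0.901,-1],
])

```text
time: 1.6
tool_pos: [0.7028, 0.1152, 0.2417]
tcp_rot: [-179.9, 0.1, 34.3]
force: [0.3, 0.7, 0.5]
grip_width: -0.0
gripper_force: 0.0
```

Call:
arm_command([
  [0,0,0.1,0,0,0,-1],
  [0,0,0.2,0,0,0,-1],
  [0,0,0.3,0,0,0,-1],
  [0,0,0.4,0,0,0,-1],
  [0,0,0.4,0,0,0,-1],
])

```text
time: 2.1
tool_pos: [0.699, 0.1164, 0.1371]
tcp_rot: [-179.7, 0.5, 34.6]
force: [-0.4, -0.7, 0.0]
grip_width: 0.0001
gripper_force: 0.0
```

```bash
python3 -c "
from h import *
snap('scene','s1');snap('top','t1')
go(-.108,.07,.086)
a,b=[np.load(f+'.npz')['p'][120:340,130:400,::-1] for f in('s1','t1')]
cv2.imwrite('pics/c1.png',cv2.resize(np.vstack([a[:200],]),None,fx=2.8,fy=2.8))"
```

```text
t 2.2 track pos mm [-109.5   67.7  142. ] rot [-1.80e+02  1.00e-01  3.46e+01] F [-0.41  0.43  0.8 ] grip 0.0002 q7 [-26.  49.  29.  77. -25.  61. -48.]
shift [-0.006  0.009  0.224] turn [-0.     0.001  0.008]
```

View pics/c1.png

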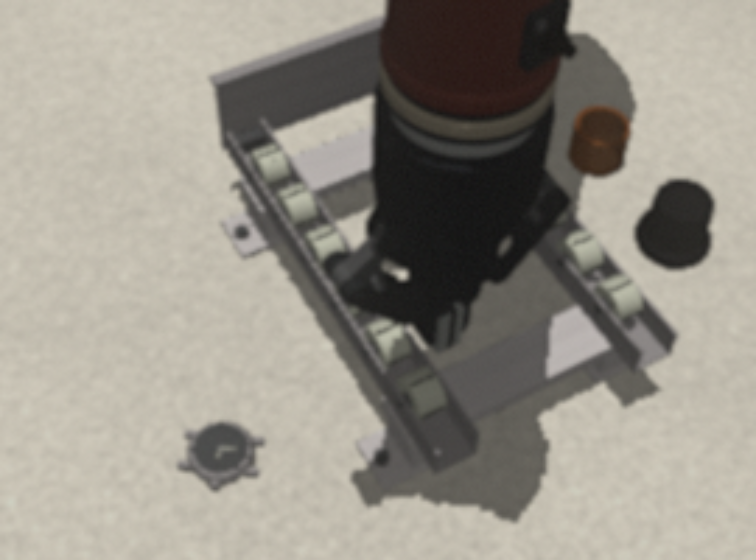

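The view shows the shut fingers above rail A's near end at crop (450,340). The wheels carry dark marks, e.g. A1 at crop (428,395), and all the loose parts are in place. I'll lower gently.

Call:
arm_command([
  [0,0.009,0.06,0,0,0.008,-1],
  [0,0.009,0.12,0,0,0.008,-1],
  [0,0.009,0.16,0,0,0.008,-1],
  [0,0.009,0.19,0,0,0.008,-1],
  [0,0.009,0.19,0,0,0.008,-1],
])

```text
time: 2.7
tool_pos: [0.7025, 0.1142, 0.093]
tcp_rot: [-179.9, 0.2, 34.2]
force: [-0.8, 0.6, 0.3]
grip_width: 0.0001
gripper_force: 0.0
```

```bash
python3 -c "
from h import *
snap('scene','s2')
go(-.108,.07,.086)"
```

```text
t 2.75 track pos mm [-109.3   69.9   94.1] rot [-1.80e+02  1.00e-01  3.42e+01] F [0.97 0.4  0.52] grip 0.0001 q7 [-25.  52.  28.  79. -27.  56. -47.]
shift [-0.005  0.001  0.032] turn [-0.001  0.001  0.   ]
```

Call:
arm_command([
  [0,0,0.004,0,0,0,-1],
  [0,0,0.008,0,0,0,-1],
  [0,0,0.012,0,0,0,-1],
  [0,0,0.016,0,0,0,-1],
  [0,0,0.02,0,0,0,-1],
])

```text
time: 3.25
tool_pos: [0.7036, 0.1141, 0.0899]
tcp_rot: [180.0, -0.0, 34.2]
force: [0.2, 0.2, -0.5]
grip_width: 0.0005
gripper_force: 0.0
```

Call:
arm_command([
  [0,0,0.002,0,0,0,-1],
  [0,0,0.004,0,0,0,-1],
  [0,0,0.006,0,0,0,-1],
  [0,0,0.008,0,0,0,-1],
  [0,0,0.008,0,0,0,-1],
])

```text
time: 3.75
tool_pos: [0.7035, 0.1141, 0.0877]
tcp_rot: [-180.0, 0.0, 34.2]
force: [-0.3, -0.6, -0.3]
grip_width: -0.0
gripper_force: 0.0
```

Call:
arm_command([
  [0,0,0.001,0,0,0,-1],
  [0,0,0.002,0,0,0,-1],
  [0,0,0.003,0,0,0,-1],
  [0,0,0.004,0,0,0,-1],
  [0,0,0.004,0,0,0,-1],
])

```text
time: 4.25
tool_pos: [0.7035, 0.1141, 0.0867]
tcp_rot: [-180.0, 0.0, 34.2]
force: [-0.2, 0.5, -0.1]
grip_width: 0.0001
gripper_force: 0.0
```

Call:
arm_command([
  [0,0,0.001,0,0,0,-1],
  [0,0,0.002,0,0,0,-1],
  [0,0,0.003,0,0,0,-1],
  [0,0,0.003,0,0,0,-1],
  [0,0,0.003,0,0,0,-1],
])

```text
time: 4.75
tool_pos: [0.7036, 0.1141, 0.0861]
tcp_rot: [180.0, 0.0, 34.2]
force: [0.8, -0.7, 1.4]
grip_width: -0.0
gripper_force: 0.4
```

Call:
arm_command([
  [0,0,0.001,0,0,0,-1],
  [0,0,0.002,0,0,0,-1],
  [0,0,0.002,0,0,0,-1],
])

```text
time: 5.05
tool_pos: [0.7039, 0.1143, 0.086]
tcp_rot: [180.0, -0.1, 34.2]
force: [-0.4, 0.5, 3.1]
grip_width: 0.0001
gripper_force: 1.3
```

Call:
arm_command([
  [-0.016,0,0,0,0,0,-1],
  [-0.032,0,0,0,0,0,-1],
  [-0.048,0,0,0,0,0,-1],
  [-0.064,0,0,0,0,0,-1],
  [-0.08,0,0,0,0,0,-1],
])

```text
time: 5.55
tool_pos: [0.6866, 0.1025, 0.0857]
tcp_rot: [180.0, 0.0, 34.2]
force: [-0.2, 0.5, 1.6]
grip_width: 0.0002
gripper_force: 0.8
```

```bash
python3 -c "
from h import *
go(-.06,.07,.086)"
```

```text
t 5.55 track pos mm [-89.1  70.2  85.7] rot [180.    0.   34.2] F [-0.23  0.48  1.62] grip 0.0002 q7 [-25.  51.  28.  83. -27.  53. -45.]
shift [-0.116 -0.001 -0.001] turn [0. 0. 0.]
```

Call:
arm_command([
  [-0.028,0,0,0,0,0,-1],
  [-0.056,0,0,0,0,0,-1],
  [-0.084,0,0,0,0,0,-1],
  [-0.112,0,0,0,0,0,-1],
  [-0.14,0,0,0,0,0,-1],
])

```text
time: 6.05
tool_pos: [0.6576, 0.083, 0.0861]
tcp_rot: [-180.0, -0.0, 34.2]
force: [0.2, 0.4, 6.0]
grip_width: -0.0003
gripper_force: 2.6
```

```bash
python3 -c "
from h import *
go(-.02,.07,.086)"
```

```text
t 6.05 track pos mm [-54.2  70.   86.1] rot [-180.    -0.    34.2] F [0.22 0.37 5.95] grip -0.0003 q7 [-24.  49.  28.  89. -27.  49. -42.]
shift [-0.137 -0.     0.   ] turn [-0.    -0.001  0.001]
```

Call:
arm_command([
  [-0.032,0,-0.002,0,0,0,-1],
  [-0.064,0,-0.002,0,0,0,-1],
  [-0.096,0,-0.002,0,0,0,-1],
  [-0.128,0,-0.002,0,0,0,-1],
  [-0.16,0,-0.002,0,0,0,-1],
])

```text
time: 6.55
tool_pos: [0.6245, 0.0603, 0.0862]
tcp_rot: [180.0, -0.0, 34.2]
force: [-0.3, 0.7, 2.6]
grip_width: 0.0004
gripper_force: 1.2
```

```bash
python3 -c "
from h import *
snap('scene','s3'); snap('top','t3')
go(-.02,.07,.086)
a=np.load('s3.npz')['p'][120:300,180:400,::-1]
cv2.imwrite('pics/c3.png',cv2.resize(a,None,fx=3.3,fy=3.3,interpolation=2))"
```

```text
t 6.65 track pos mm [-12.7  70.3  86.1] rot [-1.80e+02  1.00e-01  3.41e+01] F [-0.51  0.34  3.53] grip 0.0 q7 [-23.  46.  27.  95. -27.  46. -40.]
shift [ 0.029 -0.001  0.   ] turn [-0.001  0.003 -0.002]
```

View pics/c3.png

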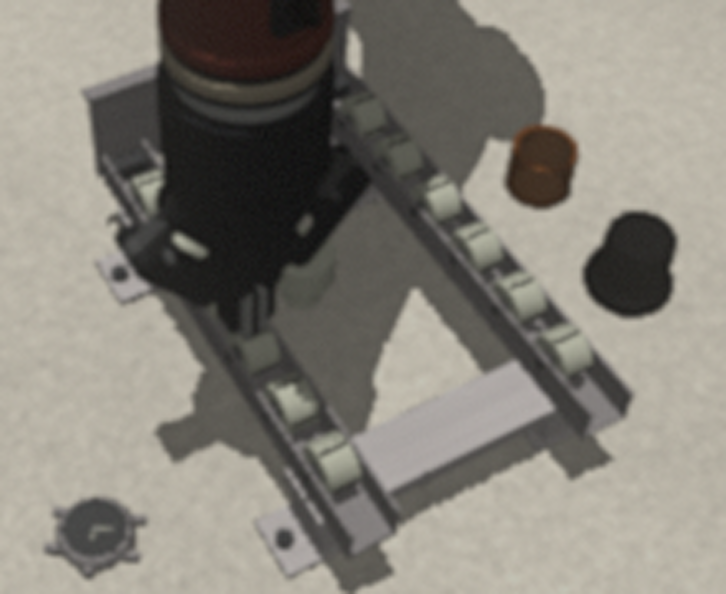

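The fingertips rest on A3 at crop (245,310). The marks on A1 (335,455) and A2 (293,400) have moved from their starting place, while rail B's still sit across the tops, so the wheels are rolling.

Call:
arm_command([
  [-0.032,0,0,0,0,0,-1],
  [-0.064,0,0,0,0,0,-1],
  [-0.096,0,0,0,0,0,-1],
  [-0.128,0,0,0,0,0,-1],
  [-0.16,0,0,0,0,0,-1],
])

```text
time: 7.15
tool_pos: [0.5914, 0.0379, 0.0861]
tcp_rot: [180.0, -0.0, 34.2]
force: [0.6, 0.7, 1.2]
grip_width: 0.0001
gripper_force: 0.7
```

Call:
arm_command([
  [-0.032,0,0,0,0,0,-1],
  [-0.064,0,0,0,0,0,-1],
  [-0.096,0,0,0,0,0,-1],
  [-0.128,0,0,0,0,0,-1],
  [-0.16,0,0,0,0,0,-1],
])

```text
time: 7.65
tool_pos: [0.5585, 0.0154, 0.0861]
tcp_rot: [180.0, -0.0, 34.2]
force: [0.7, -0.0, 1.3]
grip_width: 0.0002
gripper_force: 0.4
```

```bash
python3 -c "
from h import *
go(.112,.07,.086)"
```

```text
t 7.65 track pos mm [65.9 70.2 86.1] rot [180.   -0.   34.2] F [ 0.72 -0.03  1.3 ] grip 0.0002 q7 [-20.  41.  26. 107. -28.  38. -33.]
shift [-0.184 -0.001  0.001] turn [ 0. -0.  0.]
```

Call:
arm_command([
  [-0.037,0,0.001,0,0,0,-1],
  [-0.074,0,0.001,0,0,0,-1],
  [-0.111,0,0.001,0,0,0,-1],
  [-0.148,0,0.001,0,0,0,-1],
  [-0.184,0,0.001,0,0,0,-1],
])

```text
time: 8.15
tool_pos: [0.5202, -0.0105, 0.086]
tcp_rot: [180.0, -0.0, 34.2]
force: [-0.4, 0.0, 0.3]
grip_width: 0.0004
gripper_force: 0.0
```

Call:
arm_command([
  [-0.004,0,0,0,0,0,-1],
  [-0.004,0,-0.06,0,0,0,-1],
  [-0.004,0,-0.16,0,0,0,-1],
  [-0.004,0,-0.26,0,0,0,-1],
  [-0.004,0,-0.36,0,0,0,-1],
])

```text
time: 8.65
tool_pos: [0.5197, -0.0108, 0.1763]
tcp_rot: [-180.0, 0.1, 34.2]
force: [0.9, -0.7, -0.5]
grip_width: 0.0004
gripper_force: 0.0
```

```bash
python3 -c "
from h import *
go(-.108,-.07,.166)"
```

```text
t 8.65 track pos mm [112.7  70.  176.3] rot [-1.80e+02  1.00e-01  3.42e+01] F [ 0.91 -0.75 -0.51] grip 0.0004 q7 [-22.  31.  31. 108. -22.  46. -35.]
shift [ 0.883 -0.56   0.041] turn [-0.     0.001  0.   ]
```

Call:
arm_command([
  [0.1,-0.06,0,0,0,0,-1],
  [0.24,-0.15,0,0,0,0,-1],
  [0.39,-0.25,0,0,0,0,-1],
  [0.54,-0.34,0,0,0,0,-1],
  [0.7,-0.44,0,0,0,0,-1],
])

```text
time: 9.15
tool_pos: [0.6032, 0.1798, 0.1755]
tcp_rot: [180.0, 0.0, 34.2]
force: [0.1, -1.2, 0.3]
grip_width: -0.0003
gripper_force: 0.0
```

Call:
arm_command([
  [0.08,-0.05,0.03,0,0,0,-1],
  [0.14,-0.09,0.06,0,0,0,-1],
  [0.183,-0.12,0.12,0,0,0,-1],
  [0.183,-0.12,0.18,0,0,0,-1],
  [0.183,-0.12,0.22,0,0,0,-1],
])

```text
time: 9.65
tool_pos: [0.6225, 0.2279, 0.1183]
tcp_rot: [-180.0, 0.2, 34.2]
force: [-0.4, 0.2, 0.0]
grip_width: 0.0003
gripper_force: 0.0
```

```bash
python3 -c "
from h import *
snap('scene','s4');snap('top','t4')
go(-.108,-.07,.087)
a=np.load('s4.npz')['p'][130:300,190:380,::-1]
cv2.imwrite('pics/c4.png',cv2.resize(a,None,fx=3.5,fy=3.5,interpolation=2))"
```

```text
t 9.75 track pos mm [-105.7  -68.9  118.4] rot [-180.     0.3   34.1] F [-0.32 -0.11  0.25] grip 0.0001 q7 [-38.  47.  29.  87. -26.  53. -56.]
shift [ 0.01  -0.004  0.126] turn [-0.001  0.007 -0.003]
```

View pics/c4.png

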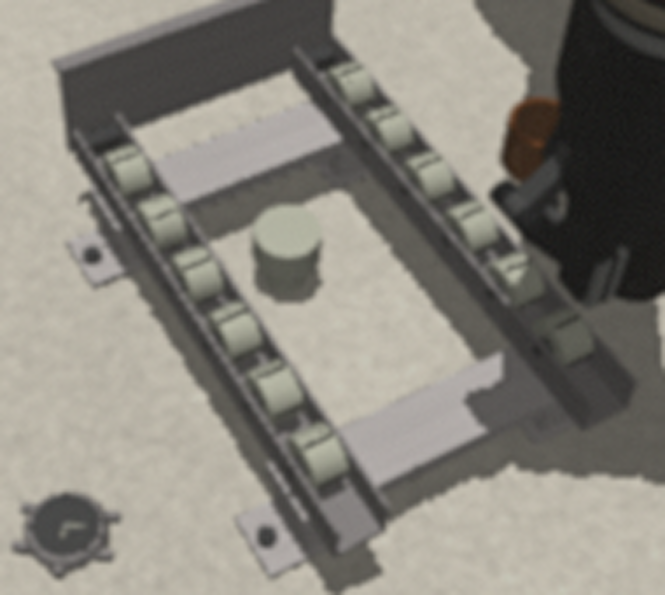

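Rail A's six wheels now show their marks at a new place, near the far edge, e.g. A1 (320,445) and A6 (128,160). The watch head, press cup, sleeve and anvil are undisturbed. Rail B next.

Call:
arm_command([
  [0.006,-0.002,0.04,0,0,0,-1],
  [0.006,-0.002,0.07,0,0,0,-1],
  [0.006,-0.002,0.09,0,0,0,-1],
  [0.006,-0.002,0.1,0,0,0,-1],
  [0.006,-0.002,0.1,0,0,0,-1],
])

```text
time: 10.25
tool_pos: [0.6245, 0.2303, 0.0954]
tcp_rot: [-180.0, 0.0, 34.2]
force: [-0.0, 0.3, 0.2]
grip_width: 0.0003
gripper_force: 0.0
```

```bash
python3 -c "
from h import *
snap('scene','s5')
go(-.108,-.07,.087)"
```

```text
t 10.3 track pos mm [-109.8  -70.4   95.8] rot [180.   -0.   34.2] F [-0.78  0.53  0.65] grip 0.0002 q7 [-38.  48.  28.  88. -27.  51. -56.]
shift [-0.007  0.001  0.035] turn [ 0. -0.  0.]
```

Call:
arm_command([
  [0,0,0.009,0,0,0,-1],
  [0,0,0.018,0,0,0,-1],
  [0,0,0.026,0,0,0,-1],
  [0,0,0.032,0,0,0,-1],
  [0,0,0.034,0,0,0,-1],
])

```text
time: 10.8
tool_pos: [0.6246, 0.2304, 0.087]
tcp_rot: [-180.0, 0.0, 34.2]
force: [-0.0, -0.5, -0.9]
grip_width: -0.0001
gripper_force: 0.0
```

Call:
arm_command([
  [0,0,0.001,0,0,0,-1],
  [0,0,0.002,0,0,0,-1],
  [0,0,0.003,0,0,0,-1],
  [0,0,0.003,0,0,0,-1],
])

```text
time: 11.2
tool_pos: [0.6247, 0.2305, 0.0866]
tcp_rot: [-180.0, 0.0, 34.2]
force: [0.1, -0.5, 0.4]
grip_width: 0.0003
gripper_force: 0.0
```

Call:
arm_command([
  [0,0,0.001,0,0,0,-1],
  [0,0,0.002,0,0,0,-1],
  [0,0,0.003,0,0,0,-1],
  [0,0,0.003,0,0,0,-1],
])

```text
time: 11.6
tool_pos: [0.6249, 0.2305, 0.086]
tcp_rot: [180.0, -0.0, 34.2]
force: [-0.4, 0.3, 0.8]
grip_width: 0.0
gripper_force: 0.5
```

Call:
arm_command([
  [0,0,0.001,0,0,0,-1],
  [0,0,0.002,0,0,0,-1],
  [0,0,0.002,0,0,0,-1],
])

```text
time: 11.9
tool_pos: [0.6252, 0.2307, 0.0858]
tcp_rot: [180.0, -0.1, 34.2]
force: [0.5, 0.2, 2.4]
grip_width: 0.0001
gripper_force: 1.5
```

Call:
arm_command([
  [-0.02,0,0,0,0,0,-1],
  [-0.04,0,0,0,0,0,-1],
  [-0.06,0,0,0,0,0,-1],
  [-0.08,0,0,0,0,0,-1],
])

```text
time: 12.3
tool_pos: [0.6081, 0.219, 0.0859]
tcp_rot: [180.0, -0.0, 34.2]
force: [0.2, 0.3, 1.1]
grip_width: -0.0
gripper_force: 0.9
```

Call:
arm_command([
  [-0.028,0,0,0,0,0,-1],
  [-0.056,0,0,0,0,0,-1],
  [-0.084,0,0,0,0,0,-1],
  [-0.112,0,0,0,0,0,-1],
  [-0.14,0,0,0,0,0,-1],
])

```text
time: 12.8
tool_pos: [0.5793, 0.1995, 0.086]
tcp_rot: [180.0, -0.1, 34.2]
force: [0.6, 0.8, 5.1]
grip_width: 0.0002
gripper_force: 2.6
```

Call:
arm_command([
  [-0.032,0,-0.001,0,0,0,-1],
  [-0.064,0,-0.001,0,0,0,-1],
  [-0.096,0,-0.001,0,0,0,-1],
  [-0.128,0,-0.001,0,0,0,-1],
  [-0.16,0,-0.001,0,0,0,-1],
])

```text
time: 13.3
tool_pos: [0.546, 0.1769, 0.086]
tcp_rot: [180.0, -0.1, 34.2]
force: [-0.7, 0.5, 5.3]
grip_width: -0.0003
gripper_force: 2.5
```

Call:
arm_command([
  [-0.032,0,0,0,0,0,-1],
  [-0.064,0,0,0,0,0,-1],
  [-0.096,0,0,0,0,0,-1],
  [-0.128,0,0,0,0,0,-1],
  [-0.16,0,0,0,0,0,-1],
])

```text
time: 13.8
tool_pos: [0.5131, 0.1545, 0.086]
tcp_rot: [180.0, -0.1, 34.2]
force: [-0.0, 1.2, 5.0]
grip_width: -0.0005
gripper_force: 2.6
```

```bash
python3 -c "
from h import *
go(.112,-.07,.086)"
```

```text
t 13.8 track pos mm [ 25.3 -70.3  86. ] rot [ 1.80e+02 -1.00e-01  3.42e+01] F [-0.02  1.18  5.03] grip -0.0005 q7 [-36.  40.  26. 110. -29.  36. -47.]
shift [-0.347  0.001 -0.   ] turn [ 0.    -0.002  0.001]
```

Call:
arm_command([
  [-0.032,0,-0.001,0,0,0,-1],
  [-0.064,0,-0.001,0,0,0,-1],
  [-0.096,0,-0.001,0,0,0,-1],
  [-0.128,0,-0.001,0,0,0,-1],
  [-0.16,0,-0.001,0,0,0,-1],
])

```text
time: 14.3
tool_pos: [0.4798, 0.1319, 0.086]
tcp_rot: [180.0, -0.0, 34.2]
force: [-0.1, 0.6, 3.8]
grip_width: -0.0001
gripper_force: 1.9
```

```bash
python3 -c "
from h import *
go(.112,-.07,.086)"
```

```text
t 14.3 track pos mm [ 65.5 -70.4  86. ] rot [180.   -0.   34.2] F [-0.06  0.58  3.82] grip -0.0001 q7 [-35.  37.  25. 116. -29.  32. -45.]
shift [-0.186  0.001 -0.   ] turn [ 0.    -0.001  0.001]
```

Call:
arm_command([
  [-0.037,0,0,0,0,0,-1],
  [-0.074,0,0,0,0,0,-1],
  [-0.111,0,0,0,0,0,-1],
  [-0.148,0,0,0,0,0,-1],
  [-0.188,0,0,0,0,0,-1],
])

```text
time: 14.8
tool_pos: [0.4406, 0.1052, 0.0859]
tcp_rot: [180.0, -0.0, 34.2]
force: [0.3, -0.9, -0.2]
grip_width: -0.0001
gripper_force: 0.0
```

Call:
arm_command([
  [-0.003,0,0,0,0,0,-1],
  [-0.003,0,-0.08,0,0,0,-1],
  [-0.003,0,-0.2,0,0,0,-1],
  [-0.003,0,-0.34,0,0,0,-1],
  [-0.003,0,-0.48,0,0,0,-1],
])

```text
time: 15.3
tool_pos: [0.44, 0.1049, 0.2065]
tcp_rot: [180.0, 0.1, 34.2]
force: [0.2, 0.4, -0.3]
grip_width: 0.0002
gripper_force: 0.0
```

Call:
arm_command([
  [0.08,-0.1,-0.05,0,0,0,-1],
  [0.16,-0.22,-0.1,0,0,0,-1],
  [0.25,-0.35,-0.1,0,0,0,-1],
  [0.34,-0.5,-0.1,0,0,0,-1],
  [0.4,-0.64,-0.1,0,0,0,-1],
])

```text
time: 15.8
tool_pos: [0.4331, 0.296, 0.2304]
tcp_rot: [180.0, -0.0, 34.3]
force: [0.4, 0.5, 0.4]
grip_width: -0.0003
gripper_force: 0.0
```

Call:
arm_command([
  [0.1,-0.14,0,0,0,0,-1],
  [0.2,-0.28,0,0,0,0,-1],
  [0.24,-0.36,0,0,0,0,-1],
  [0.24,-0.36,0,0,0,0,-1],
  [0.24,-0.36,0,0,0,0,-1],
])

```text
time: 16.3
tool_pos: [0.432, 0.4012, 0.2299]
tcp_rot: [179.9, 0.1, 34.2]
force: [0.2, -0.7, 0.1]
grip_width: -0.0001
gripper_force: 0.0
```

```bash
python3 - <<'E'
from h import *
snap('scene','s6');snap('top','t6'); go(0,0,.3)
W=[[x,y] for y in(.07,-.07) for x in(-.1,-.06,-.02,.02,.06,.1)]
rows=[]
for n,fs in(('scene',('scene0','s6')),('top',('top0','t6'))):
    c=optics.get_calibration(n); M=np.linalg.inv(np.array(c['cam_to_world']))
    for f in fs:
        p=np.load(f+'.npz')['p'][:,:,::-1]; r=[]
        for w in W:
            q=M@np.r_[C+Ro.from_euler('z',TH,degrees=True).as_matrix()[:2,:2]@w,.071,1]
            uv=(c['fx']*q[0]/q[2]+c['cx'],c['fy']*q[1]/q[2]+c['cy'])
            r.append(cv2.resize(cv2.getRectSubPix(p,(20,20),uv),(64,64),interpolation=2))
        rows.append(np.hstack(r))
cv2.imwrite('pics/c6.png',cv2.convertScaleAbs(np.vstack(rows),alpha=1.2))
E
```

```text
t 16.4 track pos mm [ -46.2 -318.3  230.6] rot [1.799e+02 1.000e-01 3.400e+01] F [ 0.2  -0.65  0.49] grip -0.0001 q7 [-65.  34.  34.  94. -21.  59. -81.]
shift [-0.182  1.274 -0.276] turn [ 0.002  0.001 -0.003]
```

View pics/c6.png

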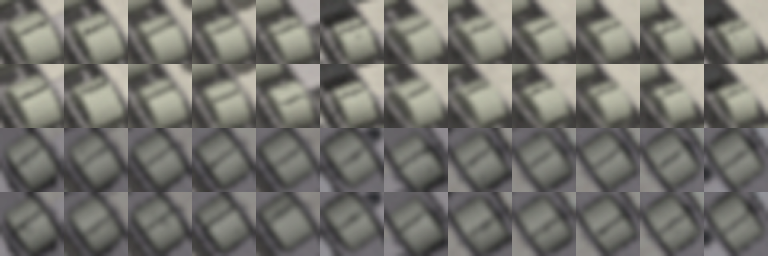

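View pics/s6.png

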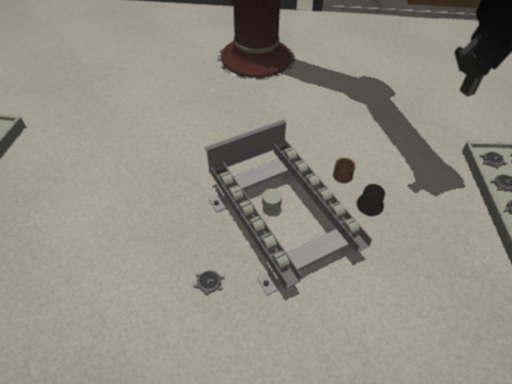

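The fingers are clear at (470,80), and the watch head, cup, sleeve and anvil stand where they were. The marks did move, but the crops are too coarse to judge how far. I'll unwrap each wheel's rim and measure the mark angle.

```bash
cat > mk.py <<'E'
from h import *
R=Ro.from_euler('z',TH,degrees=True).as_matrix()
def prof(n,f,dx,dy,dz,y0=None):
    c=optics.get_calibration(n); M=np.linalg.inv(np.array(c['cam_to_world']))
    g=cv2.cvtColor(np.load(f+'.npz')['p'],cv2.COLOR_RGB2GRAY).astype(np.float32)
    ph=np.radians(np.arange(-75,76,3)); ys=np.linspace(-.006,.006,9); out=[]
    for yr in(.07,-.07):
        for x in(-.1,-.06,-.02,.02,.06,.1):
            P=np.array([[[x+dx+.014*np.sin(a),yr+dy+y,.061+dz+.014*np.cos(a)] for y in ys] for a in ph])@R.T+np.r_[C,0]
            q=P@M[:3,:3].T+M[:3,3]
            u=(c['fx']*q[...,0]/q[...,2]+c['cx']).astype(np.float32); v=(c['fy']*q[...,1]/q[...,2]+c['cy']).astype(np.float32)
            out.append(np.median(cv2.remap(g,u,v,cv2.INTER_CUBIC),1))
    return np.degrees(ph),np.array(out)
E
python3 - <<'E'
from mk import *
img=[]
for n,fs,o in(('scene',('scene0','s6'),(-.001,.0015,0)),('top',('top0','t6'),(0,0,0))):
    for f in fs:
        ph,o_=prof(n,f,*o)
        img.append(cv2.resize((o_.T[::-1]*1.2).clip(0,255).astype(np.uint8),(768,140),interpolation=0))
        lo=(-70,20) if n=='scene' else (-45,50)
        k=(ph>=lo[0])&(ph<=lo[1])
        d=o_-cv2.GaussianBlur(o_.astype(np.float32),(15,1),0)  # dark-line contrast
        b=d.copy(); b[:,~k]=9
        print(f,[(int(ph[i]),int(r.min())) for i,r in zip(b.argmin(1),b)])
cv2.imwrite('pics/unw.png',np.vstack(img))
E
```

```text
scene0 [(3, -17), (3, -17), (0, -15), (0, -14), (0, -10), (0, -8), (3, -16), (3, -15), (3, -12), (0, -11), (0, -9), (0, -8)]
s6 [(0, -18), (14, -11), (3, -14), (-9, -16), (-21, -14), (-3, -10), (3, -16), (14, -9), (12, -9), (9, -9), (3, -8), (-3, -7)]
top0 [(-6, -9), (-6, -8), (-6, -9), (-6, -9), (-3, -9), (-3, -8), (-3, -10), (-6, -9), (-3, -11), (-3, -8), (-3, -10), (-3, -9)]
t6 [(-6, -9), (6, -9), (-6, -9), (-14, -9), (-27, -10), (-9, -9), (-6, -10), (12, -9), (9, -10), (6, -10), (0, -8), (0, -9)]
```

View pics/unw.png

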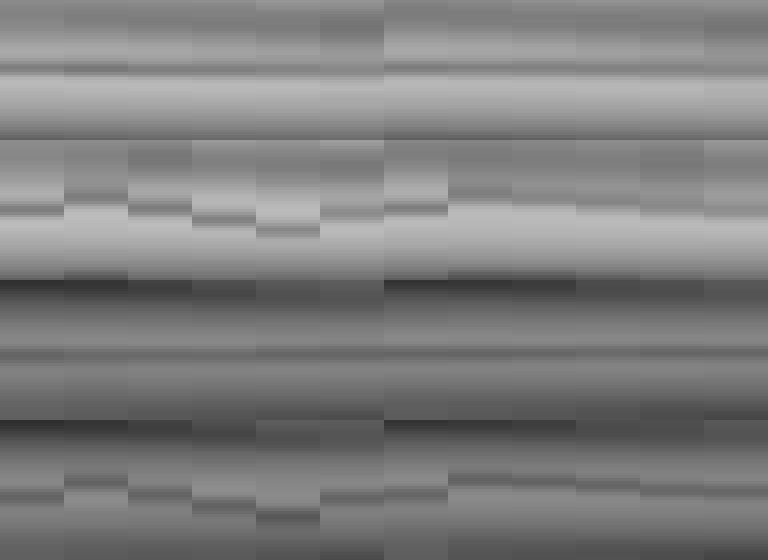

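The rims carry marks about 90° apart. Before the stroke every mark sat at 0°. Now A4 and A5 sit at about -9° and -22°, and A2 and B2–B4 at +10 to +14° with the next mark coming into view at about -78°. That fits rolls of about 65 to 105°, which the contact length without slip (19–27 mm on a 14 mm radius) also predicts. The arm is clear, so I'm handing in.

```bash
python3 -c "
from h import *
print(ticket.job_done())"
```

```text
the job is handed in; nothing more can be done
None
```

I stroked both rails towards the stop plate with force readings of at most about 6 N and handed the job in at about 16 s; I estimate all twelve wheels rolled 65–105° (wheels whose marks ended near their start position are read as about 90°, because the marks repeat every 90°), the loose parts are untouched and the arm is clear.

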